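# Bring the engraved piece under the yellow lens of a turret magnifier

## Robot

A 6-joint arm with a two-finger parallel gripper is mounted at the origin on the work surface; the furniture and walls round the work are solid. World frame = base frame: x ahead of the robot, y to its left, z up, the work surface at z = 0. Lengths are in m, angles in degrees, forces in N, time in s.
With the tool pointing down it reaches from about 0.375 to 0.9 m from the base axis. Payload 3.1 kg.
Tool frame: the origin (TCP) lies on the centre line of the jaws, within the pads' length; the fingertips stand 14 mm ahead of it and the grasp point (between the pads) lies 5 mm behind it (bot.tips_ahead is the distance from the TCP to the fingertips, in m); z points along the fingers, y is the line along which they close (so a half turn about z gives the same grasp; the last joint's range is limited). The gripper opens to 87 mm and grips with 3 to 60 N. Pads are 19 mm wide; open, the fingers measure 117 mm over their backs; the gripper's body (75 mm by 190 mm) begins 51 mm behind the grasp point.
Start: joints at [-82.019, 30.224, 82.088, -0, 67.689, -10.227], TCP at [0.195, -0.594, 0.197] pointing down, gripper open.
Joint ranges: [-176.69, 176.69], [-43.24, 126.21], [12.49, 139.97], [-82, 262], [0, 151.66], [-163.58, 163.58]. Speed limits (degrees/s): [159.86, 159.86, 180, 180, 180, 180].

## Interface

Orientations are given as a 3x3 rotation matrix whose columns are the frame's x, y, z axes.
In Python, from rig import bot gives the robot as it stands.
- The arm moves only by the tool play_rows, never from a script. Its argument "moves" is a list that holds one entry, the list of rows, each a list of 6 numbers: the shift along the tool's x, y, z in mm, then the turn, a rotation vector about the tool's x, y, z in rad. A call has 1 to 5 rows; each row shifts and turns the commanded pose from where the row before left it, along the tool's axes as they then stand; what a row does not reach is not made up. A row lasts 1/10 s, in which the tool goes at most 50 mm and 8.59 degrees, less where a joint would pass 70% of its speed; a pose out of reach is approached as far as the arm can. A call with a gripper value outside its range is refused whole. "fingers" is the opening, from -1 (shut) to 1 (fully open), set as the call begins (left out, the last holds). The fingers move at their own pace and stop on an object; the grip force is fixed at half the most. Time passes only in rows, so rows that do not move let the fingers close. It gives the time, the measured TCP pose, the force, the opening and the grip force at its end, in the units of the state.
- bot.read_state(): the state, without advancing time (a new reading comes with each control period).
- bot.capture(name): name is "scene" or "top"; returns a dict with "image" (480x640x3 uint8, blue, green, red), "fx", "fy", "cx", "cy" (pixels), "R" (3x3) and "t" (3): a world point X has camera coordinates R X + t. Camera axes: x right, y down, z forward; pixel columns grow to the right and rows downward; lengths in m; the calibration is good to about 2 mm. A picture is of the moment at which its call begins. There is no depth.
- bot.hand_in(): hands the job in; it is judged then, once.
Trained networks look in a picture, given as the dict that the camera call returned (one of the last four; its "shot" number tells which), for a name from the list of things; names that differ only in an ending like _2 or _b are one class to them, and where a whole thing is asked for, a point or a joint stands for the part that bears it (a point fixed in the world has none). Each returns a list of dicts, best first, with "confidence" (0 to 1); they miss things now and then, are a little off and sometimes report something else, mostly with a low value. They report only what shows in the picture. A call takes as long as a camera call.
- bot.search_frame(picture, query): "centre" ([column, row] in pixels, amid what is visible of it).
- bot.silhouettes(picture, query): "pixels" (480x640 bool, what is visible of it) and "centre" ([column, row] in pixels, amid what is visible of it).
- bot.pinpoint(picture, query): "centre" ([column, row] in pixels: a listed point, or the origin of a listed thing).
The state is a dict: "time_s": time; "joint_positions": joint angles; "qvel": joint speeds; "tau": joint torques, N m; "position": TCP position; "tcp_rot": TCP orientation; "force": force on the tool from outside, world axes, zero at the start; "moment": the same for the moment, N m; "opening": opening from 0.0 (shut) to 1.0 (fully open); "grasp_force": force on a finger pad.
Only numpy, scipy, OpenCV 4.12 (cv2) and the standard library are available. Lean on these libraries where they do the work, as an engineer would, in place of code of your own. Each camera call takes 0.05 s, during which the arm holds its last target. There are 200 camera calls.

## Task

Set up the turret magnifier to inspect the engraved metal piece: push the turret round by its finger tabs until the lens with the yellow ring has clicked into place over the viewing position, and push the slide by its upright end plate until it is fully home against the end stop, with the piece still lying in its pocket. Only push: do not lift the slide, do not touch the piece, and leave the things standing round about where they are.

Things in the scene. Friction and masses are not known exactly. Their poses are not given: they have to be found in the camera images.
- stand: Magnifier stand, fixed: grey L-shaped base 10 mm high, within x -70..+48, y -156..+56 mm of its frame. Origin: on the steel column's axis (17 mm wide, cap nut to 93 mm) at bench level; z up, -x side roughly towards the robot. A 50 mm channel runs along y at x = -34 mm between rails 18.5 mm high; end stop at its +y end, -y end open. Detent housing (60 mm high) under the turret at x +16..+50 mm.
- view_point (a point): The viewing position: 34 mm to the stand's -x side of the column, over the middle of the channel, 30 mm above the bench. The lens in use stands straight above it (40 mm higher); the piece is to lie straight below it.
- turret (a joint): Turret angle, rad, counter-clockwise from above positive; turns freely either way (2 pi is a full turn). Over the viewing position stand: at 0 the yellow lens, 1.57 green, 3.14 blue, 4.71 red. A damped spring detent holds these four places and, when let go, draws the turret in from up to 0.6 rad off; it may stick only near midway between two. Takes about 2 N at a tab; does not coast.
- lens_yellow (a point): Centre of the lens with the yellow ring, 34 mm from the column axis and 70 mm above the bench. Ring 33 mm across, its top 83 mm above the bench.
- tab_yellow (a point): Centre of the yellow finger tab, which sticks out radially beyond the yellow lens: block 22 mm long radially (62 to 84 mm from the column axis), 9 mm wide, 16 mm high (62 to 78 mm above the bench). Like tabs, red, blue and green beyond their lenses, stand at +90, +180, +270 degrees (counter-clockwise from above). Nothing else stands near them at that height; lens rings rise to 85 mm.
- lens_red (a point): Centre of the lens with the red ring, likewise.
- lens_blue (a point): Centre of the lens with the blue ring, likewise.
- lens_green (a point): Centre of the lens with the green ring, likewise.
- slide: Loose steel slide in the channel, 48 x 157 mm, about 220 g, underside 10 mm above the bench. Origin: underside, below the centre of its black-edged pocket; y axis along the channel towards the end stop. Fully home, its origin is within about 2 mm of below the viewing position; at the start it is pulled out 35 to 65 mm towards the stand's -y side. Takes 1 to 3 N to push.
- push_plate (a point): Middle of the outer (-y) face, with dark rubber pad, of the slide's upright end plate: 44 mm wide, 28 mm high (10 to 38 mm above the bench), 5 mm thick. The face is 117 mm from the slide's origin, this point 26 mm above the bench. Push it along the channel towards the end stop.
- piece: The engraved aluminium piece, an oblong tag 34 x 52 x 9 mm with rounded ends, loose in the slide's pocket (5 mm above the slide's underside; pocket lip 4 mm high, about 1 mm clear all round). Origin: centre of its underside.
- loupe: Black watchmaker's loupe, 38 mm across, 30 mm high, standing in front of the stand. Origin: centre of its underside.
- pot: Clear parts pot with blue lid, 43 mm across, 31 mm high, standing to the left of the stand. Origin: centre of its underside.
- felt: Brown felt polishing wheel, 22 mm across, 11 mm high, in front of the stand. Origin: centre of its underside.
- brush: Wooden dust brush with pale bristles lying on the bench, 20 x 179 x 11 mm, to the right front. Origin: centre of its underside.

How it is judged:
By the outcome, as a careful person would: the job done as asked, in the order asked, and still so for the second after the job is handed in, with the robot touching nothing.
It also fails if it takes over 51 s, if anything falls off the work surface, if the arm or the gripper's body presses on something with over 40 N, if the wrist force passes 120 N, or if a joint passes its speed limit or range.

## Working session

There is one attempt and no reset: what is moved stays moved. The work goes in short steps, Python scripts to look and compute and a tool call to move; the robot and the scene stay as the last step left them, time stands still between calls to the robot, and variables do not carry over. Pictures are saved under pics/ and viewed, at most 10 in all, crops included, and the job is handed in when it is done.

Besides the shell and the picture viewer there is one more tool, called by a JSON object that holds its "api" and its "payload", one argument or row to a line. play_rows: Moves the arm, as the interface text tells. Its arguments: {"type":"object","properties":{"moves":{"type":"array","items":{"type":"array","items":{"type":"array","items":{"type":"number"}}}},"fingers":{"type":"number"}},"required":["moves"]}

```bash
mkdir -p pics; ls
cat > h.py <<'E'
import numpy as np, cv2
from rig import bot
def P(c): 
    K=np.array([[c['fx'],0,c['cx']],[0,c['fy'],c['cy']],[0,0,1]]); return K@np.c_[np.array(c['R']),np.array(c['t'])]
def tri(ca,a,cb,b):
    X=cv2.triangulatePoints(P(ca),P(cb),np.array(a,float).reshape(2,1),np.array(b,float).reshape(2,1)); return X[:3,0]/X[3,0]
def atz(c,p,z):
    M=P(c); H=np.c_[M[:,0],M[:,1],M[:,2]*z+M[:,3]]; w=np.linalg.solve(H,[p[0],p[1],1]); return w[:2]/w[2]
def proj(c,X):
    w=P(c)@np.r_[X,1]; return w[:2]/w[2]
E
python3 - <<'E'
from h import *
np.set_printoptions(precision=4,suppress=True)
a=bot.capture('scene');b=bot.capture('top')
cv2.imwrite('pics/a.png',a['image']);cv2.imwrite('pics/b.png',b['image'])
for n,z in [('stand',0),('view_point',.03),('lens_yellow',.07),('tab_yellow',.07),('lens_red',.07),('lens_blue',.07),('lens_green',.07),('slide',.01),('push_plate',.026),('piece',.015),('loupe',0),('pot',0),('felt',0),('brush',0)]:
    r=bot.pinpoint(a,n);s=bot.pinpoint(b,n)
    f=lambda r,c:(np.round(r[0]['centre']),round(r[0]['confidence'],2),atz(c,r[0]['centre'],z)) if r else None
    print(n,f(r,a),f(s,b),tri(a,r[0]['centre'],b,s[0]['centre']) if r and s else '')
print(bot.read_state()['time_s'],bot.tips_ahead, bot.read_state()['tcp_rot'])
E
```

```text
pics
stand (array([338., 242.]), 0.82, array([ 0.5514, -0.0685])) (array([312., 186.]), 0.85, array([ 0.5615, -0.0709])) [ 0.561  -0.0679 -0.0058]
view_point (array([332., 236.]), 0.7, array([ 0.5271, -0.0659])) (array([309., 200.]), 0.81, array([ 0.5246, -0.0647])) [ 0.525  -0.0656  0.0311]
lens_yellow (array([344., 205.]), 0.75, array([ 0.593 , -0.0619])) (array([310., 164.]), 0.93, array([ 0.592, -0.066])) [ 0.5906 -0.0648  0.0722]
tab_yellow (array([354., 196.]), 0.86, array([ 0.6354, -0.0647])) (array([309., 147.]), 0.75, array([ 0.6297, -0.0629])) [ 0.6299 -0.0648  0.0725]
lens_red (array([324., 212.]), 0.86, array([ 0.5446, -0.0375])) (array([295., 182.]), 0.86, array([ 0.5532, -0.0361])) [ 0.5537 -0.0345  0.0643]
lens_blue (array([332., 221.]), 0.79, array([ 0.5247, -0.0679])) (array([310., 196.]), 0.65, array([ 0.5255, -0.0665])) [ 0.5259 -0.0668  0.069 ]
lens_green (array([356., 217.]), 0.71, array([ 0.5607, -0.1063])) (array([326., 178.]), 0.94, array([ 0.5635, -0.0989])) [ 0.5659 -0.1012  0.0652]
slide (array([354., 250.]), 0.97, array([ 0.529 , -0.1175])) (array([337., 2
[... 300 characters left out ...]
, array([ 0.5289, -0.1313])) [ 0.5529 -0.1427 -0.091 ]
loupe (array([309., 272.]), 0.8, array([ 0.4304, -0.0646])) (array([306., 247.]), 0.68, array([ 0.4267, -0.0601])) [ 0.4282 -0.0624  0.0005]
pot (array([292., 234.]), 0.58, array([0.5297, 0.0351])) (array([262., 204.]), 0.77, array([0.5202, 0.0381])) [0.5214 0.0344 0.005 ]
felt (array([370., 282.]), 0.6, array([ 0.4603, -0.184 ])) (array([364., 236.]), 0.51, array([ 0.455 , -0.1852])) [ 0.4548 -0.1854  0.0046]
brush (array([377., 376.]), 0.65, array([ 0.264, -0.28 ])) (array([410., 327.]), 0.89, array([ 0.2619, -0.288 ])) [ 0.2611 -0.2841  0.0066]
1.5 0.014 [[ 0.9499  0.3125 -0.    ]
 [ 0.3125 -0.9499  0.0001]
 [ 0.     -0.0001 -1.    ]]
```

Run:
```python
import cv2
a=cv2.imread('pics/a.png')[170:310,250:460];b=cv2.imread('pics/b.png')[120:270,240:440]
cv2.imwrite('pics/a2.png',cv2.resize(a,None,fx=3.8,fy=3.8,interpolation=3));cv2.imwrite('pics/b2.png',cv2.resize(b,None,fx=4,fy=4,interpolation=3))
```

```text
(no output)
```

View pics/a2.png

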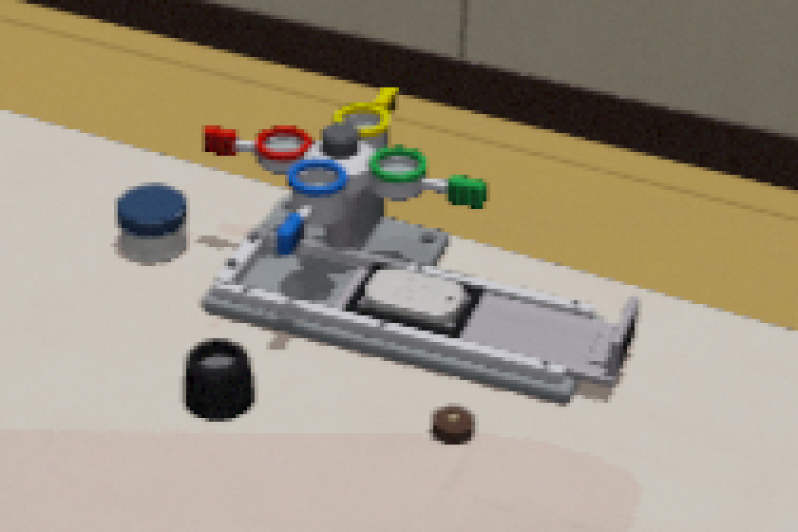

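View pics/b2.png

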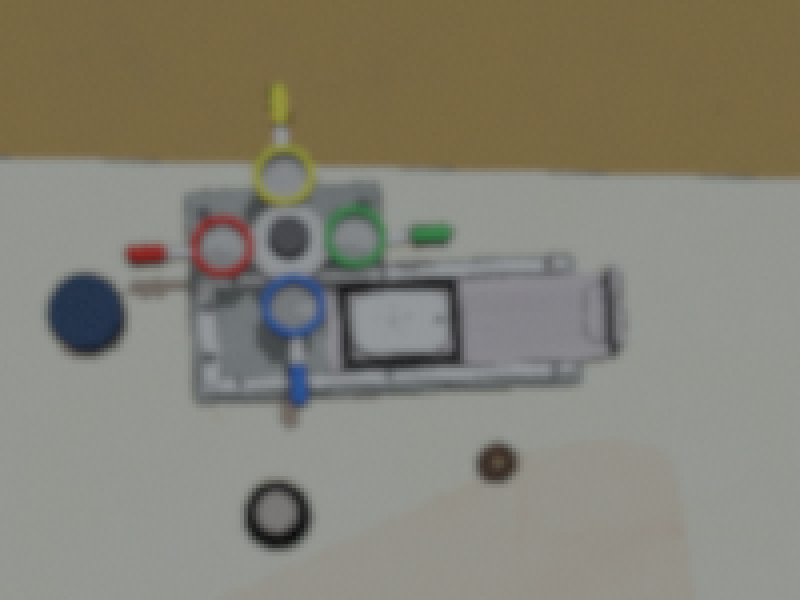

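View pics/a.png

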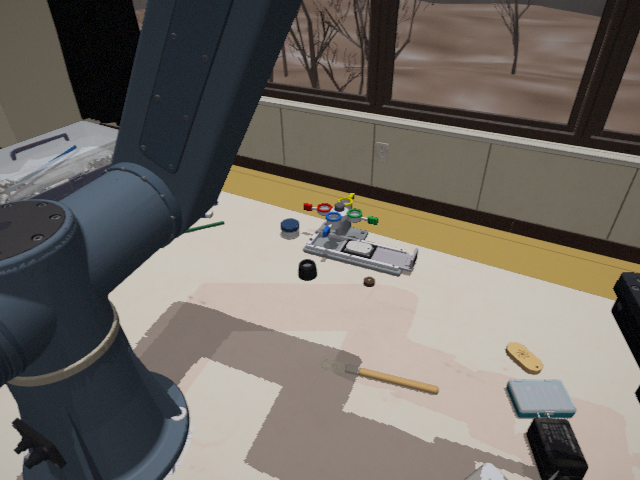

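Run:
```python
from h import *
np.set_printoptions(precision=4,suppress=True)
a=bot.capture('scene');b=bot.capture('top')
T={}
for n in ['yellow','red','blue','green']:
    r=bot.pinpoint(a,'tab_'+n);s=bot.pinpoint(b,'tab_'+n)
    print(n,r[0]['centre'],s[0]['centre'],r[0]['confidence'],s[0]['confidence'],tri(a,r[0]['centre'],b,s[0]['centre']),atz(b,s[0]['centre'],.07),)
hand={'red':(147,254),'green':(431,234),'yellow':(279,103),'blue':(299,385)}
for n,p in hand.items():
    q=(p[0]/4+240-.4,p[1]/4+120-.4);T[n]=atz(b,q,.077);print('hand',n,q,T[n])
print('col',(T['red']+T['green'])/2,(T['yellow']+T['blue'])/2,'rad',np.linalg.norm(T['red']-T['green'])/2,np.linalg.norm(T['blue']-T['yellow'])/2)
for k in('red','blue'):
    d=T[k]-T['green' if k=='red' else 'yellow'];print(k,np.degrees(np.arctan2(d[1],d[0])))
for z,p in [(0.093,(288,238)),(.03,(611,312)),(.0185,(567,264)),(.0185,(566,374)),(.0185,(207,382))]:
    print(p,atz(b,(p[0]/4+239.6,p[1]/4+119.6),z))
print('bench edge',atz(b,(310,161),0),'wall foot',atz(a,(420,213),0),atz(a,(420,203),0),'camtop',-np.array(b['R']).T@b['t'])
```

```text
yellow [352.5, 196.0] [307.2, 146.7] 0.63 0.64 [ 0.6301 -0.0612  0.0721] [ 0.6293 -0.0586]Traceback (most recent call last):
  File "<stdin>", line 6, in <module>
ValueError: it knows: brush, felt, lens_blue, lens_green, lens_red, lens_yellow, loupe, piece, pot, push_plate, slide, stand, tab_yellow, view_point
```

View pics/b.png

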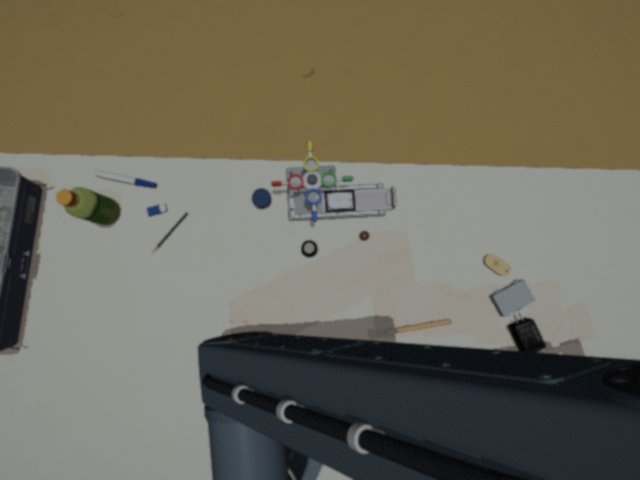

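Run:
```python
from h import *
np.set_printoptions(precision=4,suppress=True)
a=bot.capture('scene');b=bot.capture('top')
T={}
A={'red':(220,140),'green':(467,191),'yellow':(386,98),'blue':(290,232)}
hand={'red':(147,254),'green':(431,234),'yellow':(279,103),'blue':(299,385)}
for n,p in hand.items():
    q=(p[0]/4+240-.4,p[1]/4+120-.4);T[n]=atz(b,q,.077);
    qa=(A[n][0]/3.8+249.6,A[n][1]/3.8+169.6)
    print('hand',n,q,T[n],tri(a,qa,b,q))
print('col',(T['red']+T['green'])/2,(T['yellow']+T['blue'])/2,'rad',np.linalg.norm(T['red']-T['green'])/2,np.linalg.norm(T['blue']-T['yellow'])/2)
for k in('red','blue'):
    d=T[k]-T['green' if k=='red' else 'yellow'];print(k,np.degrees(np.arctan2(d[1],d[0])))
for z,p in [(0.093,(288,238)),(.038,(609,312)),(.0185,(567,264)),(.0185,(566,374)),(.0185,(207,382))]:
    print(p,atz(b,(p[0]/4+239.6,p[1]/4+119.6),z))
print('bench edge',atz(b,(310,161),0),'camtop',-np.array(b['R']).T@b['t'],bot.read_state()['time_s'])
```

```text
hand red (276.35, 183.1) [0.5493 0.0018] [0.55   0.0034 0.071 ]
hand green (347.35, 178.1) [ 0.5637 -0.1425] [ 0.5647 -0.142   0.0708]
hand yellow (309.35, 145.35) [ 0.6301 -0.0631] [ 0.6305 -0.0622  0.0743]
hand blue (314.35, 215.85) [ 0.484  -0.0773] [ 0.4842 -0.0765  0.0723]
col [ 0.5565 -0.0703] [ 0.557  -0.0702] rad 0.07253070391006573 0.07339687698610413
red 95.69169961767562
blue -174.42463071281696
(288, 238) [ 0.5557 -0.0699]
(609, 312) [ 0.5337 -0.2401]
(567, 264) [ 0.5635 -0.2203]
(566, 374) [ 0.5031 -0.2205]
(207, 382) [ 0.4935 -0.0274]
bench edge [ 0.6189 -0.0638] camtop [ 0.3398 -0.0842  0.9905] 1.8
```

{"api": "play_rows", "payload": {
  "moves": [
    [[27.7, -22.2, 1.9, 0, 0, 0], [27.7, -22.2, 1.9, 0, 0, 0], [27.7, -22.2, 1.9, 0, 0, 0], [27.7, -22.2, 1.9, 0, 0, 0], [27.7, -22.2, 1.9, 0, 0, 0]]
  ],
  "fingers": -1
}}

```text
time_s: 2.3
position: [0.2928, -0.4439, 0.1872]
tcp_rot: [[0.95, 0.312, 0.0], [0.312, -0.95, -0.0], [0.0, 0.0, -1.0]]
force: [0.2, -0.7, 0.3]
opening: 0.63
grasp_force: 0.0
```

{"api": "play_rows", "payload": {
  "moves": [
    [[27.7, -22.2, 1.9, 0, 0, 0], [27.7, -22.2, 1.9, 0, 0, 0], [27.7, -22.2, 1.9, 0, 0, 0], [27.7, -22.2, 1.9, 0, 0, 0], [27.7, -22.2, 1.9, 0, 0, 0]]
  ]
}}

```text
time_s: 2.8
position: [0.3898, -0.2952, 0.1778]
tcp_rot: [[0.95, 0.312, 0.0], [0.312, -0.95, -0.001], [0.0, 0.001, -1.0]]
force: [0.6, -1.2, -1.0]
opening: 0.173
grasp_force: 0.0
```

{"api": "play_rows", "payload": {
  "moves": [
    [[27.7, -22.2, 1.9, 0, 0, 0], [27.7, -22.2, 1.9, 0, 0, 0], [27.7, -22.2, 1.9, 0, 0, 0], [27.7, -22.2, 1.9, 0, 0, 0], [27.7, -22.2, 1.9, 0, 0, 0]]
  ]
}}

```text
time_s: 3.3
position: [0.4868, -0.1463, 0.1683]
tcp_rot: [[0.95, 0.312, 0.001], [0.312, -0.95, -0.0], [0.0, 0.0, -1.0]]
force: [1.0, 0.3, -0.5]
opening: 0.004
grasp_force: 0.0
```

{"api": "play_rows", "payload": {
  "moves": [
    [[27.7, -22.2, 1.9, 0, 0, 0], [27.7, -22.2, 1.9, 0, 0, 0], [27.7, -22.2, 1.9, 0, 0, 0], [27.7, -22.2, 1.9, 0, 0, 0], [27.7, -22.2, 1.9, 0, 0, 0]]
  ]
}}

```text
time_s: 3.8
position: [0.5837, 0.0025, 0.1587]
tcp_rot: [[0.95, 0.313, 0.0], [0.313, -0.95, -0.0], [0.0, 0.0, -1.0]]
force: [-0.6, 0.3, 0.2]
opening: 0.004
grasp_force: 0.0
```

{"api": "play_rows", "payload": {
  "moves": [
    [[0, 0, 0, 0, 0, 0.134], [0, 0, 0, 0, 0, 0.133], [0, 0, 0, 0, 0, 0.133], [0, 0, 0, 0, 0, 0.133], [0, 0, 0, 0, 0, 0.133]]
  ]
}}

```text
time_s: 4.3
position: [0.5829, 0.0013, 0.1587]
tcp_rot: [[0.938, -0.346, 0.0], [-0.346, -0.938, -0.0], [0.0, -0.0, -1.0]]
force: [-1.2, 0.5, -0.4]
opening: 0.004
grasp_force: 0.0
```

```bash
cat > s.py <<'E'
from h import *
np.set_printoptions(precision=4,suppress=True)
C=np.array([.5565,-.070])
def show():
    s=bot.read_state();p=np.array(s['position']);R=np.array(s['tcp_rot']);d=p[:2]-C
    print(s['time_s'],p,'psi',np.degrees(np.arctan2(R[1,0],R[0,0])),'zdown',R[:,2],'F',np.array(s['force']),'phi',np.degrees(np.arctan2(d[1],d[0])),'r',np.hypot(*d),'open',s['opening'],np.array(s['joint_positions']))
    return p,R
def to(X):
    p,R=show();print('tool delta mm',R.T@(np.array(X)-p)*1000)
E
python3 -c "
from s import *
to([.5822,.0005,.078])"
```

```text
4.3 [0.5829 0.0013 0.1587] psi -20.252718905509287 zdown [ 0.0002 -0.     -1.    ] F [-1.2385  0.4876 -0.4164] phi 69.65204762793834 r 0.07606678911229796 open 0.004400731059629587 [-10.8474  29.6267  90.4947   0.0008  59.8678  99.4049]
tool delta mm [-0.4345  1.0324 80.7046]
```

{"api": "play_rows", "payload": {
  "moves": [
    [[0, 1, 30, 0, 0, 0], [0, 0, 30, 0, 0, 0], [0, 0, 20.5, 0, 0, 0], [0, 0, 0, 0, 0, 0]]
  ]
}}

```text
time_s: 4.7
position: [0.58, 0.0007, 0.0754]
tcp_rot: [[0.94, -0.341, -0.007], [-0.341, -0.94, 0.001], [-0.007, 0.001, -1.0]]
force: [-0.6, 0.5, 0.0]
opening: 0.006
grasp_force: 0.0
```

{"api": "play_rows", "payload": {
  "moves": [
    [[-8.98, 0.54, 0, 0, 0, -0.12], [-8.98, 0.54, 0, 0, 0, -0.12], [-8.98, 0.54, 0, 0, 0, -0.12], [-8.98, 0.54, 0, 0, 0, -0.12], [-8.98, 0.54, 0, 0, 0, -0.12]]
  ]
}}

```text
time_s: 5.2
position: [0.539, 0.0023, 0.0796]
tcp_rot: [[0.967, 0.254, 0.003], [0.254, -0.967, -0.001], [0.002, 0.001, -1.0]]
force: [0.9, 0.2, 0.0]
opening: 0.003
grasp_force: 0.0
```

```bash
python3 -c "
from s import *
show()
b=bot.capture('top');cv2.imwrite('pics/c.png',cv2.resize(b['image'][120:270,240:440],None,fx=4,fy=4,interpolation=3))"
```

```text
5.2 [0.539  0.0023 0.0796] psi 14.730545795752318 zdown [ 0.0026 -0.0005 -1.    ] F [0.9048 0.1748 0.0298] phi 103.59167295529232 r 0.07440396315198151 open 0.0029635830129345142 [-11.6378  33.4158 100.5425   0.0013  45.8886  63.6308]
```

View pics/c.png

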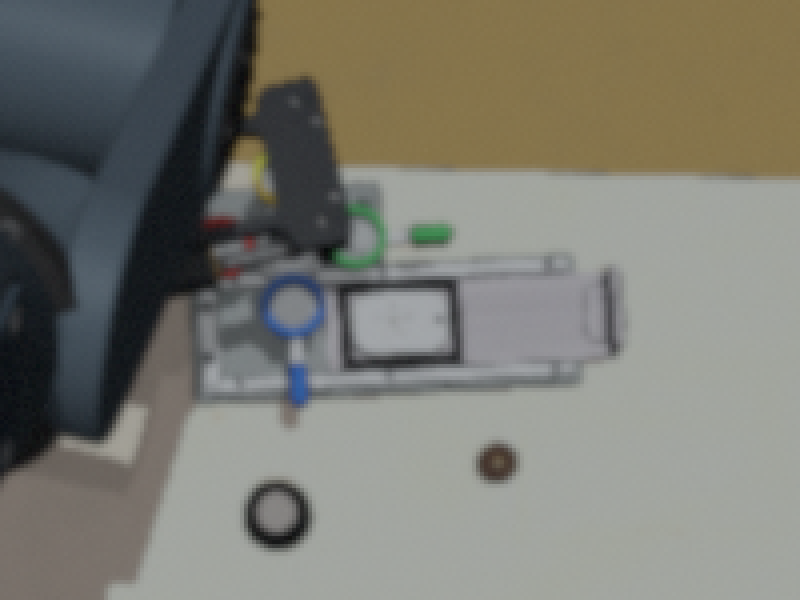

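```bash
python3 -c "
from s import *
b=bot.capture('scene');i=b['image'][150:270,240:400];cv2.imwrite('pics/d.png',cv2.resize(i,None,fx=5,fy=5,interpolation=3))
p,R=show()
print((proj(b,p)-[240,150])*5,(proj(b,p+R[:,2]*.014)-[240,150])*5)"
```

```text
5.3 [0.5378 0.0024 0.0794] psi 14.407741215285986 zdown [ 0.0005 -0.0001 -1.    ] F [-0.5115  0.1262  0.06  ] phi 104.47961670334509 r 0.07473809943053565 open 0.006351133897723136 [-11.6577  33.4131 100.6233  -0.0029  45.9348  63.9367]
[327.7812 278.8829] [328.9845 306.8561]
```

View pics/d.png

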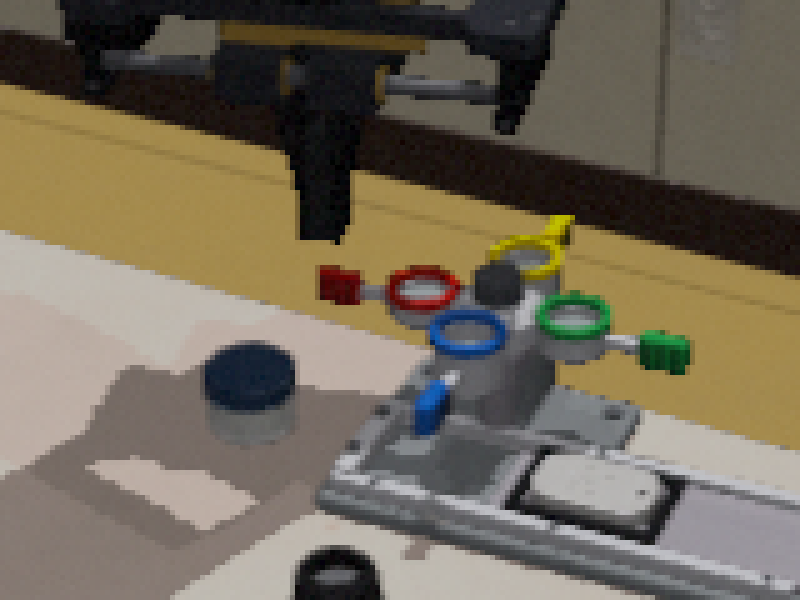

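```bash
python3 -c "
from s import *
a=bot.capture('scene');b=bot.capture('top')
p,R=show()
q=(322/5+239.6,242/5+149.6)
print('tip if z .0654',atz(a,q,.0654),'z .1',atz(a,q,.1), 'z .09',atz(a,q,.09))
for z in(.14,.2):
  for sx in (-37,37):
    X=p+R@np.array([sx/1000,.095,p[2]-z]);print(z,sx,X,'top crop',(proj(b,X)-[239.6,119.6])*4,'scene crop',(proj(a,X)-[239.6,149.6])*5)
i=b['image'][60:260,140:400];cv2.imwrite('pics/e.png',cv2.resize(i,None,fx=3,fy=3,interpolation=3))
for n in ('lens_yellow','lens_red'):
  r=bot.pinpoint(a,n);print(n,r and r[0])"
```

```text
5.4 [0.5395 0.0022 0.0792] psi 14.269523344468501 zdown [ 0.0026 -0.0004 -1.    ] F [ 0.162  -0.2018 -0.7423] phi 103.27582681912664 r 0.07417041863954865 open 0.003377643532997955 [-11.6457  33.4778 100.4917   0.0095  45.8786  64.0783]
tip if z .0654 [0.5855 0.0348] z .1 [0.5343 0.0032] z .09 [0.5491 0.0123]
0.14 -37 [ 0.5269 -0.099   0.14  ] top crop [346.7101 275.9143] scene crop [535.4961 220.6088]
0.14 37 [ 0.5986 -0.0807  0.1402] top crop [312.2275 127.2083] scene crop [571.3802 134.0531]
0.2 -37 [ 0.5267 -0.0989  0.2   ] top crop [349.7511 246.9127] scene crop [538.1194  79.585 ]
0.2 37 [ 0.5984 -0.0807  0.2002] top crop [312.7088  87.5389] scene crop [575.2621  -1.0634]
lens_yellow {'centre': [345.4, 200.4], 'confidence': 0.68}
lens_red {'centre': [323.5, 213.8], 'confidence': 0.72}
```

View pics/e.png

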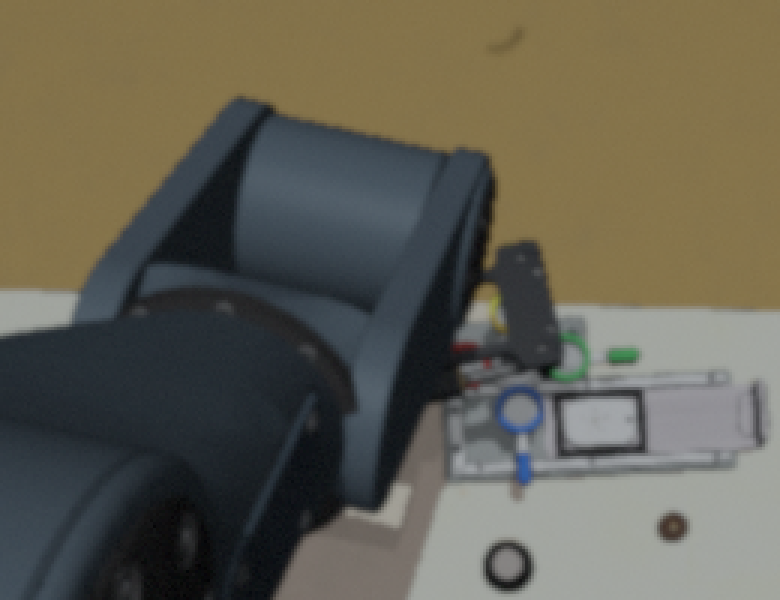

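The picture shows the fingertips at crop (322,242), about 33 mm above where the state puts them. The red tab, at (340,285), is untouched, so the tool passed over it. I'll back off and lower by what the camera shows.

{"api": "play_rows", "payload": {
  "moves": [
    [[8.98, 0.54, 0, 0, 0, 0.12], [8.98, 0.54, 0, 0, 0, 0.12], [8.98, 0.54, 0, 0, 0, 0.12], [8.98, 0.54, 0, 0, 0, 0.12], [8.98, 0.54, 0, 0, 0, 0.12]]
  ]
}}

```text
time_s: 6.0
position: [0.5836, 0.0003, 0.0783]
tcp_rot: [[0.938, -0.347, 0.001], [-0.347, -0.938, -0.0], [0.001, -0.0, -1.0]]
force: [0.4, -0.0, -0.1]
opening: 0.003
grasp_force: 0.0
```

{"api": "play_rows", "payload": {
  "moves": [
    [[0, 0, 8, 0, 0, 0], [0, 0, 8, 0, 0, 0], [0, 0, 8, 0, 0, 0], [0, 0, 6, 0, 0, 0], [0, 0, 0, 0, 0, 0]]
  ]
}}

```text
time_s: 6.5
position: [0.5811, 0.0006, 0.0467]
tcp_rot: [[0.94, -0.341, -0.003], [-0.341, -0.94, 0.001], [-0.003, 0.0, -1.0]]
force: [-0.2, -0.2, 0.9]
opening: 0.007
grasp_force: 0.0
```

```bash
python3 -c "
from s import *
b=bot.capture('scene');i=b['image'][150:270,240:400];cv2.imwrite('pics/f.png',cv2.resize(i,None,fx=5,fy=5,interpolation=3))
p,R=show()
for d in (.014,-.019): print((proj(b,p+R[:,2]*d)-[239.6,149.6])*5)"
```

```text
6.55 [0.5817 0.0004 0.0474] psi -19.927586489379816 zdown [-0.0018  0.0004 -1.    ] F [-0.4551 -0.4512 -0.2091] phi 70.31803903639691 r 0.0748106403491835 open 0.0015606717065230979 [-10.9577  38.7936  95.0893   0.0009  46.2232  98.9692]
[385.9402 324.5832]
[384.4109 261.4437]
```

View pics/f.png

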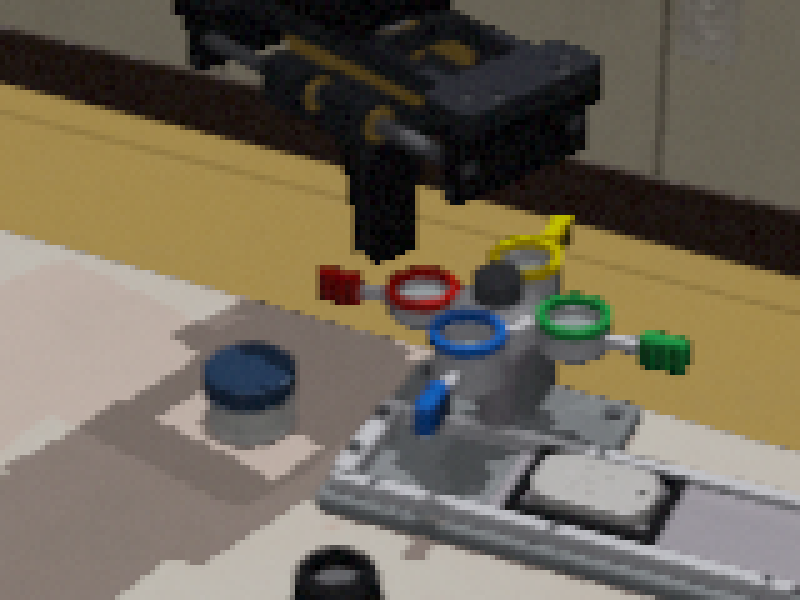

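The tips at (382,262) match a real height of about 66 mm, so true tip height is TCP z + 19 mm. That puts them level with the tabs. Now the push.

{"api": "play_rows", "payload": {
  "moves": [
    [[-8.98, 0.54, 1.5, 0, 0, -0.12], [-8.98, 0.54, 0, 0, 0, -0.12], [-8.98, 0.54, 0, 0, 0, -0.12], [-8.98, 0.54, 0, 0, 0, -0.12], [-8.98, 0.54, 0, 0, 0, -0.12]]
  ]
}}

```text
time_s: 7.05
position: [0.5393, 0.0024, 0.0472]
tcp_rot: [[0.967, 0.254, 0.003], [0.254, -0.967, -0.0], [0.003, 0.001, -1.0]]
force: [1.7, -0.2, -1.7]
opening: 0.003
grasp_force: 1.0
```

```bash
cat > t.py <<'E'
from s import *
show()
a=bot.capture('scene')
for n in ('tab_yellow','lens_yellow','lens_blue','lens_green','lens_red'):
  r=bot.pinpoint(a,n)
  if r:
    w=atz(a,r[0]['centre'],.07);d=w-C;print(n,round(r[0]['confidence'],2),w,'ang',np.degrees(np.arctan2(d[1],d[0])).round(1),'r',np.hypot(*d))
E
python3 t.py
```

```text
7.05 [0.5393 0.0024 0.0472] psi 14.727745370369567 zdown [ 0.0034 -0.0002 -1.    ] F [ 1.6554 -0.1788 -1.7397] phi 103.32794232072285 r 0.07444102945246628 open 0.0025130876535629128 [-11.6336  36.5711 101.5833   0.0377  41.6533  63.6107]
tab_yellow 0.66 [ 0.6213 -0.0358] ang 27.9 r 0.07324760541805744
lens_yellow 0.55 [ 0.5857 -0.0512] ang 32.8 r 0.03469063490524277
lens_blue 0.62 [ 0.5212 -0.0848] ang -157.2 r 0.038282435642643026
lens_green 0.85 [ 0.5708 -0.1056] ang -68.1 r 0.03835054359264497
lens_red 0.89 [ 0.5248 -0.0437] ang 140.3 r 0.0411843334693577
```

{"api": "play_rows", "payload": {
  "moves": [
    [[-8.98, 0.54, 0, 0, 0, -0.12], [-8.98, 0.54, 0, 0, 0, -0.12], [-8.98, 0.54, 0, 0, 0, -0.12], [-8.98, 0.54, 0, 0, 0, -0.12], [-8.98, 0.54, 0, 0, 0, -0.12]]
  ]
}}

```text
time_s: 7.85
position: [0.5001, -0.0211, 0.0466]
tcp_rot: [[0.655, 0.755, -0.001], [0.755, -0.655, -0.0], [-0.001, -0.0, -1.0]]
force: [-0.1, 0.9, -0.3]
opening: 0.007
grasp_force: 0.0
```

{"api": "play_rows", "payload": {
  "moves": [
    [[-8.98, 0.54, 0, 0, 0, -0.12], [-8.98, 0.54, 0, 0, 0, -0.12], [-8.98, 0.54, 0, 0, 0, -0.12], [-8.98, 0.54, 0, 0, 0, -0.12], [-8.98, 0.54, 0, 0, 0, -0.12]]
  ]
}}

```text
time_s: 8.35
position: [0.4822, -0.0617, 0.0466]
tcp_rot: [[0.115, 0.993, -0.001], [0.993, -0.115, 0.0], [-0.0, -0.001, -1.0]]
force: [-0.0, 0.8, -0.6]
opening: 0.009
grasp_force: 0.4
```

```bash
python3 t.py
```

```text
8.35 [ 0.4822 -0.0617  0.0466] psi 83.41203299120964 zdown [-0.0008  0.0001 -1.    ] F [-0.0451  0.7637 -0.5727] phi 173.59614152420508 r 0.0748040197775057 open 0.00925794837575842 [-20.4791  34.2516 109.053   -0.0196  36.74   -13.8754]
lens_yellow 0.58 [ 0.5554 -0.0266] ang 91.4 r 0.04342107470872448
lens_blue 0.88 [ 0.5613 -0.1049] ang -82.2 r 0.03525424535295529
lens_green 0.74 [ 0.5946 -0.0623] ang 11.5 r 0.03886320602660971
lens_red 0.79 [ 0.5044 -0.0849] ang -164.0 r 0.0541736643873954
```

{"api": "play_rows", "payload": {
  "moves": [
    [[-8.98, 0.54, 0, 0, 0, -0.12], [-8.98, 0.54, 0, 0, 0, -0.12], [-8.98, 0.54, 0, 0, 0, -0.12], [-8.98, 0.54, 0, 0, 0, -0.12], [-8.98, 0.54, 0, 0, 0, -0.12]]
  ]
}}

```text
time_s: 9.15
position: [0.4901, -0.1043, 0.0466]
tcp_rot: [[-0.466, 0.885, -0.001], [0.885, 0.466, 0.001], [0.001, -0.0, -1.0]]
force: [1.1, 0.8, 0.3]
opening: 0.006
grasp_force: 0.4
```

{"api": "play_rows", "payload": {
  "moves": [
    [[-8.98, 0.54, 0, 0, 0, -0.12], [-8.98, 0.54, 0, 0, 0, -0.12], [-8.98, 0.54, 0, 0, 0, -0.12], [-8.98, 0.54, 0, 0, 0, -0.12], [-8.98, 0.54, 0, 0, 0, -0.12]]
  ]
}}

```text
time_s: 9.65
position: [0.522, -0.1364, 0.0466]
tcp_rot: [[-0.884, 0.467, -0.0], [0.467, 0.884, -0.0], [-0.0, -0.0, -1.0]]
force: [0.3, 0.8, 0.3]
opening: 0.006
grasp_force: 0.0
```

{"api": "play_rows", "payload": {
  "moves": [
    [[-8.98, 0.54, 0, 0, 0, -0.12], [-8.98, 0.54, 0, 0, 0, -0.12], [0, 0, 0, 0, 0, 0], [0, 0, 0, 0, 0, 0]]
  ]
}}

```text
time_s: 10.05
position: [0.5381, -0.1424, 0.0465]
tcp_rot: [[-0.968, 0.25, -0.001], [0.25, 0.968, 0.0], [0.001, 0.0, -1.0]]
force: [-0.8, -0.8, -0.2]
opening: 0.006
grasp_force: 0.0
```

```bash
python3 t.py
```

```text
10.05 [ 0.5381 -0.1424  0.0465] psi 165.5334230408948 zdown [-0.0007  0.0003 -1.    ] F [-0.8125 -0.8193 -0.1705] phi -104.26585618975773 r 0.07473075485078466 open 0.006252000005191926 [ -26.3273   37.5568   98.88     -0.0035   43.6046 -101.8582]
tab_yellow 0.56 [ 0.4834 -0.0797] ang -172.4 r 0.07376735182071185
lens_yellow 0.96 [ 0.5219 -0.0698] ang 179.7 r 0.034607113406770244
lens_blue 0.69 [ 0.5879 -0.0732] ang -5.8 r 0.03157408854129233
lens_green 0.74 [ 0.5497 -0.0404] ang 103.0 r 0.0304210576111179
lens_red 0.9 [ 0.5473 -0.1103] ang -102.9 r 0.041341314129373634
```

{"api": "play_rows", "payload": {
  "moves": [
    [[15, 0, 0, 0, 0, 0], [0, 0, -30, 0, 0, 0], [0, 0, -30, 0, 0, 0], [-11.3, -33.5, 0, 0, 0, 0], [-11.3, -33.5, 0, 0, 0, 0]]
  ]
}}

```text
time_s: 10.85
position: [0.5298, -0.2099, 0.1082]
tcp_rot: [[-0.969, 0.245, 0.002], [0.245, 0.969, -0.001], [-0.002, -0.001, -1.0]]
force: [0.5, 0.7, 0.6]
opening: 0.004
grasp_force: 0.0
```

{"api": "play_rows", "payload": {
  "moves": [
    [[-11.3, -33.5, 0, 0, 0, 0], [-11.3, -33.5, 0, 0, 0, 0], [0, 0, 0, 0, 0, 0.123], [0, 0, 0, 0, 0, 0.123], [0, 0, 0, 0, 0, 0.123]]
  ]
}}

```text
time_s: 11.35
position: [0.534, -0.2806, 0.1064]
tcp_rot: [[-0.811, 0.585, -0.001], [0.585, 0.811, 0.0], [0.001, 0.0, -1.0]]
force: [0.0, -0.8, 0.1]
opening: 0.004
grasp_force: 0.0
```

{"api": "play_rows", "payload": {
  "moves": [
    [[0, 0, 0, 0, 0, 0.123], [0, 0, 0, 0, 0, 0.123], [0, 0, 0, 0, 0, 0.123], [0, 0, 0, 0, 0, 0.123], [0, 0, 0, 0, 0, 0.123]]
  ]
}}

```text
time_s: 11.85
position: [0.5342, -0.28, 0.1066]
tcp_rot: [[-0.325, 0.946, -0.0], [0.946, 0.325, 0.0], [0.0, -0.0, -1.0]]
force: [-0.8, 0.3, 0.4]
opening: 0.01
grasp_force: 0.0
```

{"api": "play_rows", "payload": {
  "moves": [
    [[0, 0, 0, 0, 0, 0.123], [0, 0, 0, 0, 0, 0.123], [0, 0, 20, 0, 0, 0], [0, 0, 20, 0, 0, 0], [0, 0, 0, 0, 0, 0]]
  ]
}}

```text
time_s: 12.35
position: [0.5324, -0.2787, 0.0643]
tcp_rot: [[-0.09, 0.996, -0.005], [0.996, 0.09, 0.004], [0.004, -0.004, -1.0]]
force: [-0.2, -0.1, 0.7]
opening: 0.005
grasp_force: 0.0
```

```bash
python3 t.py; python3 -c "
from s import *
a=bot.capture('scene');b=bot.capture('top')
p,R=show()
for n in('push_plate','slide','view_point','piece','stand'):
  r=bot.pinpoint(a,n);s=bot.pinpoint(b,n)
  print(n,r and (r[0]['centre'],r[0]['confidence']),s and (s[0]['centre'],s[0]['confidence']), r and s and tri(a,r[0]['centre'],b,s[0]['centre']))
to([.534,-.280,.006])
I=[cv2.resize(a['image'][170:310,270:450],(800,622))[:300*2],]
sc=a['image'][180:310,280:440];tp=b['image'][130:260,280:440]
cv2.imwrite('pics/g.png',np.hstack([cv2.resize(sc,(400,325),interpolation=3),cv2.resize(tp,(400,325),interpolation=3)]))
print((proj(a,p-[0,0,-.019])-[280,180])*2.5,(proj(b,p-[0,0,-.019])-[280,130])*2.5)"
```

```text
12.35 [ 0.5324 -0.2787  0.0643] psi 95.17832223074019 zdown [-0.0048  0.0038 -1.    ] F [-0.2095 -0.1145  0.697 ] phi -96.58976178857293 r 0.21008954721934311 open 0.004643558147456083 [-38.276   38.4549  91.5081  -0.0003  50.3873 -43.4547]
tab_yellow 0.88 [ 0.4941 -0.0781] ang -172.6 r 0.06294937084189972
lens_yellow 0.87 [ 0.5258 -0.0624] ang 166.2 r 0.031640575800408056
lens_blue 0.8 [ 0.5844 -0.0627] ang 14.7 r 0.02887897515200722
lens_green 0.61 [ 0.5537 -0.0385] ang 95.1 r 0.031667026429639956
lens_red 0.58 [ 0.5526 -0.1124] ang -95.3 r 0.04254060598639944
12.75 [ 0.535  -0.2806  0.0675] psi 95.21306355604071 zdown [ 0.0012 -0.001  -1.    ] F [-0.1482  1.0706  0.2206] phi -95.83752842254061 r 0.21165649518346447 open 0.0054006507677393555 [-38.2631  38.217   91.3104   0.0016  50.3825 -43.4772]
push_plate ([292.5, 235.5], 0.71) [] []
slide ([357.4, 250.1], 0.84) [] []
view_point ([332.5, 235.3], 0.82) [] []
piece ([358.1, 246.3], 0.84) [] []
stand ([338.7, 241.2], 0.95) [] []
13.25 [ 0.5345 -0.2802  0.0666] psi 95.21431753414218 zdown [-0.0001  0.0001 -1.    ] F [ 0.0405 -0.5438  0.8375] phi -95.97964851251145 r 0.2113655331162029 open 0.004412651967105867 [-38.2659  38.288   91.3454   0.0002  50.3718 -43.4804]
tool delta mm [ 0.2543 -0.4555 60.6343]
[391.0768 147.1604] [339.7619 156.9938]
```

View pics/g.png

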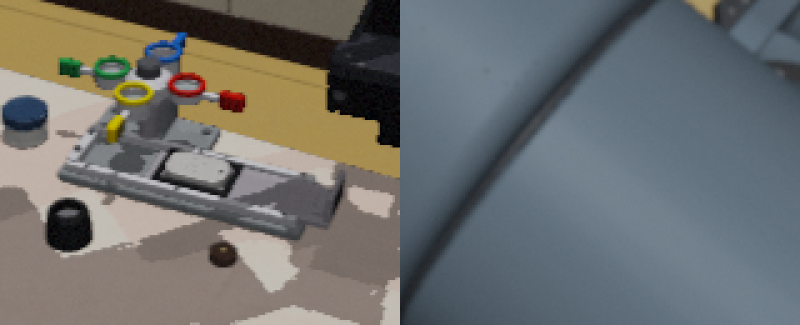

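Yellow is at the front over the viewing position at (132,92), with its tab at (115,125). The tips appear at (390,145), which matches the 19 mm offset. Next I lower behind the plate.

{"api": "play_rows", "payload": {
  "moves": [
    [[0, 0, 20, 0, 0, 0], [0, 0, 20, 0, 0, 0], [0, 0, 10, 0, 0, 0], [0, 0, 0, 0, 0, 0]]
  ]
}}

```text
time_s: 13.65
position: [0.5334, -0.2794, 0.0151]
tcp_rot: [[-0.091, 0.996, -0.003], [0.996, 0.091, 0.002], [0.002, -0.003, -1.0]]
force: [0.0, 0.9, -0.7]
opening: 0.007
grasp_force: 0.0
```

{"api": "play_rows", "payload": {
  "moves": [
    [[0, 0, 4, 0, 0, 0], [0, 0, 4, 0, 0, 0], [0, 0, 2, 0, 0, 0], [0, 0, 0, 0, 0, 0]]
  ]
}}

```text
time_s: 14.05
position: [0.5345, -0.2803, 0.0068]
tcp_rot: [[-0.091, 0.996, 0.0], [0.996, 0.091, -0.0], [-0.0, 0.0, -1.0]]
force: [-0.9, 0.5, 0.2]
opening: 0.003
grasp_force: 0.0
```

{"api": "play_rows", "payload": {
  "moves": [
    [[5, 0, 0, 0, 0, 0], [5, 0, 0, 0, 0, 0], [5, 0, 0, 0, 0, 0], [5, 0, 0, 0, 0, 0], [5, 0, 0, 0, 0, 0]]
  ]
}}

```text
time_s: 14.55
position: [0.5323, -0.2549, 0.0068]
tcp_rot: [[-0.091, 0.996, 0.0], [0.996, 0.091, -0.0], [-0.0, 0.0, -1.0]]
force: [0.4, -2.3, -0.9]
opening: 0.005
grasp_force: 0.9
```

{"api": "play_rows", "payload": {
  "moves": [
    [[5, 0, 0, 0, 0, 0], [5, 0, 0, 0, 0, 0], [5, 0, 0, 0, 0, 0], [5, 0, 0, 0, 0, 0], [5, 0, 0, 0, 0, 0]]
  ]
}}

```text
time_s: 15.05
position: [0.5301, -0.2303, 0.0067]
tcp_rot: [[-0.091, 0.996, 0.0], [0.996, 0.091, -0.0], [-0.0, 0.0, -1.0]]
force: [0.5, -2.8, 0.2]
opening: 0.005
grasp_force: 0.8
```

```bash
cat > u.py <<'E'
from s import *
show()
a=bot.capture('scene')
for n,z in(('slide',.01),('piece',.015),('view_point',.03),('push_plate',.026),('lens_yellow',.07)):
  r=bot.pinpoint(a,n)
  if r: print(n,r[0]['centre'],round(r[0]['confidence'],2),atz(a,r[0]['centre'],z))
E
python3 u.py
```

```text
15.05 [ 0.5301 -0.2303  0.0067] psi 95.21389323586898 zdown [ 0.0004 -0.0004 -1.    ] F [ 0.5084 -2.8098  0.2171] phi -99.35445679130213 r 0.16241638907468675 open 0.004636631641415091 [-34.5483  42.3707  96.6455  -0.0079  40.955  -39.7562]
slide [345.7, 246.6] 0.97 [ 0.5302 -0.0976]
piece [345.0, 243.8] 0.86 [ 0.5324 -0.0948]
view_point [334.6, 234.9] 0.7 [ 0.5325 -0.07  ]
push_plate [405.0, 253.7] 0.75 [ 0.5434 -0.2226]
lens_yellow [333.2, 219.7] 0.77 [ 0.5289 -0.0685]
```

{"api": "play_rows", "payload": {
  "moves": [
    [[4, 0, 0, 0, 0, 0], [4, 0, 0, 0, 0, 0], [4, 0, 0, 0, 0, 0], [4, 0, 0, 0, 0, 0], [4, 0, 0, 0, 0, 0]]
  ]
}}

```text
time_s: 15.85
position: [0.5281, -0.2101, 0.0066]
tcp_rot: [[-0.091, 0.996, -0.0], [0.996, 0.091, 0.0], [0.0, -0.0, -1.0]]
force: [-0.2, -1.1, -1.3]
opening: 0.006
grasp_force: 0.5
```

{"api": "play_rows", "payload": {
  "moves": [
    [[1, 0, 0, 0, 0, 0], [1, 0, 0, 0, 0, 0], [1, 0, 0, 0, 0, 0], [1, 0, 0, 0, 0, 0], [1, 0, 0, 0, 0, 0]]
  ]
}}

```text
time_s: 16.35
position: [0.5277, -0.2056, 0.0066]
tcp_rot: [[-0.091, 0.996, 0.0], [0.996, 0.091, -0.0], [-0.0, 0.0, -1.0]]
force: [0.3, -0.1, -0.9]
opening: 0.003
grasp_force: 0.5
```

```bash
python3 u.py
```

```text
16.35 [ 0.5277 -0.2056  0.0066] psi 95.2051123436328 zdown [ 0.0001 -0.     -1.    ] F [ 0.2625 -0.0749 -0.8787] phi -101.98873957125917 r 0.1386198912119294 open 0.003461689314464599 [-32.5891  41.8696  98.359    0.0005  39.7677 -37.7946]
slide [337.9, 245.8] 0.93 [ 0.5252 -0.0816]
piece [335.9, 242.0] 0.51 [ 0.5294 -0.0747]
view_point [332.2, 236.8] 0.84 [ 0.524  -0.0687]
push_plate [393.6, 252.0] 0.74 [ 0.5383 -0.2004]
```

{"api": "play_rows", "payload": {
  "moves": [
    [[1, 0, 0, 0, 0, 0], [1, 0, 0, 0, 0, 0], [1, 0, 0, 0, 0, 0], [1, 0, 0, 0, 0, 0], [1, 0, 0, 0, 0, 0]]
  ]
}}

```text
time_s: 17.15
position: [0.5273, -0.2006, 0.0067]
tcp_rot: [[-0.091, 0.996, 0.0], [0.996, 0.091, -0.0], [-0.0, 0.0, -1.0]]
force: [0.8, -0.5, -1.0]
opening: 0.006
grasp_force: 0.6
```

{"api": "play_rows", "payload": {
  "moves": [
    [[0.5, 0, 0, 0, 0, 0], [0.5, 0, 0, 0, 0, 0], [0.5, 0, 0, 0, 0, 0], [0.5, 0, 0, 0, 0, 0], [0.5, 0, 0, 0, 0, 0]]
  ]
}}

```text
time_s: 17.65
position: [0.527, -0.1981, 0.0067]
tcp_rot: [[-0.091, 0.996, 0.0], [0.996, 0.091, -0.0], [-0.0, 0.0, -1.0]]
force: [0.3, -2.4, -0.3]
opening: 0.0
grasp_force: 1.1
```

```bash
python3 u.py
```

```text
17.65 [ 0.527  -0.1981  0.0067] psi 95.21159039500786 zdown [ 0.0001 -0.0001 -1.    ] F [ 0.2745 -2.3918 -0.3443] phi -102.94692441361042 r 0.13145443552530894 open 0.0001584441129973153 [-31.9703  41.7236  98.8502  -0.0007  39.4193 -37.1813]
slide [331.9, 245.0] 0.66 [ 0.5219 -0.069 ]
piece [332.8, 243.7] 0.51 [ 0.5209 -0.0717]
view_point [332.1, 235.6] 0.65 [ 0.5278 -0.0664]
push_plate [388.1, 249.9] 0.88 [ 0.5398 -0.188 ]
lens_yellow [332.0, 220.1] 0.71 [ 0.5264 -0.067 ]
```

{"api": "play_rows", "payload": {
  "moves": [
    [[0.5, 0, 0, 0, 0, 0], [0.5, 0, 0, 0, 0, 0], [0.5, 0, 0, 0, 0, 0], [0.5, 0, 0, 0, 0, 0], [0, 0, 0, 0, 0, 0]]
  ]
}}

```text
time_s: 18.45
position: [0.5279, -0.1979, 0.0071]
tcp_rot: [[-0.092, 0.996, 0.002], [0.996, 0.092, -0.003], [-0.003, 0.002, -1.0]]
force: [0.4, -6.6, -0.1]
opening: 0.007
grasp_force: 3.2
```

{"api": "play_rows", "payload": {
  "moves": [
    [[0.5, 0, 0, 0, 0, 0], [0.5, 0, 0, 0, 0, 0], [0.5, 0, 0, 0, 0, 0], [0, 0, 0, 0, 0, 0]]
  ]
}}

```text
time_s: 18.85
position: [0.5286, -0.1979, 0.0074]
tcp_rot: [[-0.092, 0.996, 0.004], [0.996, 0.092, -0.005], [-0.006, 0.004, -1.0]]
force: [0.1, -9.4, 0.9]
opening: 0.006
grasp_force: 4.6
```

The tool has stopped at y = -0.198 with force at 9.4 N and rising, so the slide is against the end stop. I'll back off and check.

{"api": "play_rows", "payload": {
  "moves": [
    [[-6, 0, 0, 0, 0, 0], [-30, 0, 0, 0, 0, 0], [-40, 0, 0, 0, 0, 0], [0, 0, -40, 0, 0, 0], [0, 0, -40, 0, 0, 0]]
  ]
}}

```text
time_s: 19.35
position: [0.5317, -0.2696, 0.0849]
tcp_rot: [[-0.088, 0.996, -0.005], [0.996, 0.088, 0.006], [0.006, -0.005, -1.0]]
force: [1.0, -0.1, 1.2]
opening: 0.006
grasp_force: 0.0
```

{"api": "play_rows", "payload": {
  "moves": [
    [[-40, 0, -10, 0, 0, 0], [-40, 0, -10, 0, 0, 0], [-40, 0, 0, 0, 0, 0], [-40, 0, 0, 0, 0, 0], [0, 0, 0, 0, 0, 0]]
  ]
}}

```text
time_s: 19.85
position: [0.5482, -0.4348, 0.1066]
tcp_rot: [[-0.087, 0.996, 0.002], [0.996, 0.087, -0.003], [-0.003, 0.002, -1.0]]
force: [0.7, 1.0, -0.3]
opening: 0.004
grasp_force: 0.0
```

```bash
python3 u.py; python3 -c "
from s import *
a=bot.capture('scene');b=bot.capture('top')
sc=a['image'][180:310,280:440];tp=b['image'][130:260,250:410]
cv2.imwrite('pics/h.png',np.hstack([cv2.resize(sc,(400,325),interpolation=3),cv2.resize(tp,(400,325),interpolation=3)]))
for n in('slide','piece','view_point','push_plate','lens_yellow','loupe','pot','felt','tab_yellow'):
  r=bot.pinpoint(a,n);s=bot.pinpoint(b,n)
  print(n,tri(a,r[0]['centre'],b,s[0]['centre']) if r and s else None)"
```

```text
19.85 [ 0.5482 -0.4348  0.1066] psi 94.97415617006033 zdown [ 0.0022 -0.0027 -1.    ] F [ 0.6683  1.0124 -0.2881] phi -91.30514927123288 r 0.36490449266141506 open 0.004292816279608298 [-47.5426  41.5143  74.9166  -0.0139  63.3712 -52.5107]
slide [332.9, 245.6] 0.96 [ 0.521  -0.0718]
piece [334.1, 244.3] 0.67 [ 0.5202 -0.0751]
view_point [334.3, 237.1] 0.61 [ 0.525  -0.0731]
push_plate [387.3, 248.2] 0.82 [ 0.5445 -0.1845]
lens_yellow [333.1, 219.2] 0.85 [ 0.5305 -0.0674]
slide None
piece None
view_point None
push_plate None
lens_yellow None
loupe None
pot [ 0.5311  0.037  -0.004 ]
felt None
tab_yellow None
```

View pics/h.png

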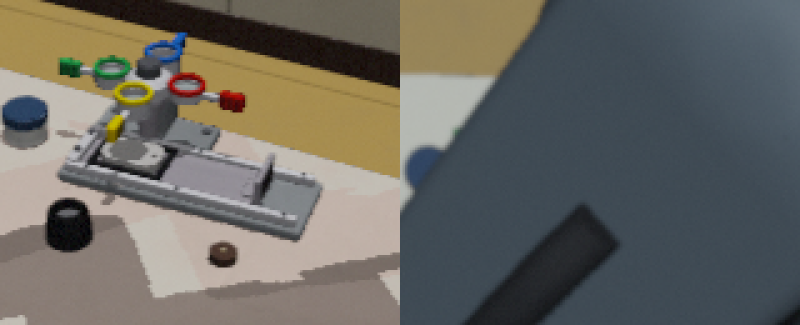

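The picture shows the yellow lens at (132,92) over the piece at (135,152), which is still in its pocket. The slide is home, with its end plate at (265,175), and the pot, loupe and felt wheel have not moved.

```bash
python3 -c "
from rig import bot
print(bot.hand_in())"
```

```text
the job is handed in; nothing more can be done
None
```

Handed in at about 20 s: the yellow lens looked in place over the viewing position, the slide stopped firmly at its end stop with the piece in its pocket, and the last picture showed the pot, loupe and felt unmoved; the brush was not re-checked, and no score came back.

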